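Put the spice jar back in the well of its size

TASK

Put the slim steel spice jar that stands on the counter back into the wooden storage block: upright and fully down in the empty well that matches its diameter, the smallest one it drops into freely. Leave the wide steel canister standing in its own well, and let go of the jar.

Things in the scene. Friction and masses are not known exactly. Their poses are not given: they have to be found in the camera images.
- jar: Slim plain steel spice jar with a flat dark lid: closed upright cylinder, 40 mm in diameter, 120 mm tall, 0.2 kg, on the open counter; other tableware may stand 110 mm from it (centres), beside it in x. The lowest 5 mm taper to a foot 30 mm wide. Origin: centre of its underside, z up its axis.
- block: Pale wooden block, fixed, at any yaw: 110 (its x) by 300 (y) by 60 mm high. A row of four round wells, graded, along its y at x = 0, each 45 mm deep (floor 15 mm above the counter): diameter 34 mm at y = -122, 52 mm at y = -68, 70 mm at y = +4, 88 mm at y = +94 mm. The widest holds the canister, the others are empty. Origin: centre of its underside.
- canister: Wide steel canister with a dark lid, 76 mm in diameter, 100 mm tall, 0.45 kg, loose, already home in the block's widest well; its top stands 115 mm above the counter. Leave it there. Origin: centre of its underside, z up its axis.
Mind the look-alikes: they are no part of the job. Leave any green or purple look-alike of the jar alone.

How it is judged:
By the outcome, as a careful person would: the job done as asked, in the order asked, and still so for the second after the job is handed in, with the robot touching nothing.
It also fails if it takes over 42 s, if anything falls off the work surface, if the arm or the gripper's body presses on something with over 40 N, if the wrist force passes 120 N, or if a joint passes its speed limit or range.

ROBOT

A 6-joint arm with a two-finger parallel gripper is mounted at the origin on the work surface. World frame = base frame: x ahead of the robot, y to its left, z up, the work surface at z = 0. Lengths are in m, angles in rad, forces in N, time in s.
With the tool pointing down it reaches from about 0.35 to 0.975 m from the base axis. Payload 4.9 kg.
Tool frame: the origin (TCP) lies at the very end of the fingers, on their centre line; the grasp point (between the pads) lies 19 mm behind it; x points along the fingers, y is the direction in which the jaws open and shut, and the axes are right-handed (so a half turn about x gives the same grasp; the last joint's range is limited). The gripper opens to 85 mm and grips with 20 to 120 N. Pads are 22 mm wide; open, the fingers measure 114 mm over their backs; the gripper's body (76 mm by 85 mm) begins 54 mm behind the grasp point. The pads swing forward as they close: fully open they stand 13 mm farther back than shut.
Start: joints at [-1.376, 0.053, 1.613, -0, 1.476, -0.119], TCP at [0.193, -0.594, 0.231] pointing down, gripper open.
Joint ranges: [-3.01, 3.01], [-1.01, 2.22], [0.06, 2.58], [-1.02, 4.17], [0.09, 2.62], [-3.14, 3.14]. Speed limits (rad/s): [2.57, 2.57, 3.14, 3.14, 3.14, 3.14].

INTERFACE

Orientations are given as a rotation vector (axis times angle).
In Python, from station import ctrl, get_image, calibration, finish_job, search_frame, cut_out, mark_of gives the robot as it stands. The module is installed in compiled form; this text tells all that it offers.
- The arm moves only by the tool arm_command, never from a script. Its argument "plan" is a list that holds one entry, the list of rows, each a list of 7 numbers: the shift along the tool's x, y, z in m, then the turn, a rotation vector about the tool's x, y, z in degrees, then the finger opening in m, from 0 to 0.0854. A call has 1 to 20 rows; each row shifts and turns the pose as measured when the row begins, along the tool's axes as they then stand; what a row does not reach is not made up. A row lasts 1/12 s, in which the tool goes at most 41.7 mm and 7.16 degrees, less where a joint would pass 70% of its speed; a pose out of reach is approached as far as the arm can. A call with a gripper value outside its range is refused whole. The fingers move at their own pace and stop on an object; "squeeze" is the grip in N (left out, the last holds). Time passes only in rows, so rows that do not move let the fingers close. It gives the time, the measured TCP pose, the force and the opening at its end, in the units of the state.
- ctrl.get_obs(): the state, without advancing time (a new reading comes with each control period).
- get_image(name): name is "scene" or "top"; returns the picture (384x512x3 uint8, red, green, blue); there is no depth.
- calibration(name): a dict with "fx", "fy", "cx", "cy" (pixels), "cam_to_world" (4x4, takes a point from camera to world coordinates). Camera axes: x right, y down, z forward; pixel columns grow to the right and rows downward; lengths in m; the calibration is good to about 2 mm. A picture is of the moment at which its call begins. calibration takes no time and is no camera call.
- finish_job(): hands the job in, once; it reports no verdict.
Trained networks look in the newest picture that a camera, given by its name, has taken for a name from the list of things; names that differ only in an ending like _2 or _b are one class to them, and where a whole thing is asked for, a point or a joint stands for the part that bears it (a point fixed in the world has none). Each returns a list of dicts, best first, with "conf" (0 to 1); they miss things now and then, are a little off and sometimes report something else, mostly with a low value. They report only what shows in the picture. A call takes as long as a camera call. They do not tell look-alikes from the thing itself.
- search_frame(camera, thing): "at" ([x, y, z] in m, in the coordinates of the camera as it stood for that picture, good to about 4 mm: the middle of the surface that is visible of it).
- cut_out(camera, thing): "mask" (384x512 bool, what is visible of it).
- mark_of(camera, thing): "at" ([x, y, z] in m, in the coordinates of the camera as it stood for that picture, good to about 4 mm: a listed point, or the origin of a listed thing).
The state is a dict: "t": time; "q": joint angles; "dq": joint speeds; "effort": joint torques, N m; "tool_pos": TCP position; "tool_rot": TCP orientation; "contact_force": force on the tool from outside, world axes, zero at the start; "wrist_torque": the same for the moment, N m; "opening": finger opening in m.
Only numpy, scipy, OpenCV 4.12 (cv2) and the standard library are available. Lean on these libraries where they do the work, as an engineer would, in place of code of your own. Each camera call takes 0.05 s, during which the arm holds its last target. There are 200 camera calls.

## Working session

There is one attempt and no reset: what is moved stays moved. The work goes in short steps, Python scripts to look and compute and a tool call to move; the robot and the scene stay as the last step left them, time stands still between calls to the robot, and variables do not carry over. Pictures are saved under pics/ and viewed, about 8 in all and at most 12, crops included, and the job is handed in when it is done.

Besides the shell and the picture viewer there is one more tool, called by a JSON object that holds its "fn" and its "kwargs", one argument or row to a line. arm_command: Moves the arm, as the interface text tells. Its arguments: {"type":"object","properties":{"plan":{"type":"array","items":{"type":"array","items":{"type":"array","items":{"type":"number"}}}},"squeeze":{"type":"number"}},"required":["plan"]}

```bash
mkdir -p pics; cat > h.py <<'E'
import numpy as np, cv2
from scipy.spatial.transform import Rotation as R
from station import *
def w(cam,p):
    T=np.array(calibration(cam)["cam_to_world"]); return T[:3,:3]@np.array(p)+T[:3,3]
def proj(cam,p):
    c=calibration(cam);T=np.linalg.inv(np.array(c["cam_to_world"]));q=T[:3,:3]@np.array(p)+T[:3,3]
    return np.array([c["fx"]*q[0]/q[2]+c["cx"],c["fy"]*q[1]/q[2]+c["cy"]])
def ray(cam,u,v,z):
    c=calibration(cam);T=np.array(c["cam_to_world"]);d=T[:3,:3]@np.array([(u-c["cx"])/c["fx"],(v-c["cy"])/c["fy"],1]);o=T[:3,3]
    return o+d*(z-o[2])/d[2]
def save(im,n): cv2.imwrite("pics/"+n,cv2.cvtColor(im,cv2.COLOR_RGB2BGR))
E
python3 - <<'E'
from h import *
np.set_printoptions(precision=4,suppress=True)
a=get_image("scene");b=get_image("top")
save(a,"s1.png");save(b,"t1.png")
for c in("scene","top"):
    print(c,np.array(calibration(c)["cam_to_world"])[:3,3],calibration(c)["fx"])
    for t in("jar","block","canister"):
        for f in(search_frame,mark_of):
            for r in f(c,t):
                p=w(c,r["at"]);print(f.__name__,t,round(r["conf"],2),p,proj(c,p))
o=ctrl.get_obs();print(o["t"],o["tool_pos"],R.from_rotvec(o["tool_rot"]).as_matrix(),o["opening"])
E
```

```text
scene [ 1.0477 -0.246   0.856 ] 349.3364509040747
call jar 0.97 [ 0.5451 -0.3886  0.0964] [128.8328 227.6284]
call jar 0.89 [ 0.6072 -0.3151  0.0987] [164.3407 237.0598]
call jar 0.87 [ 0.6625 -0.2432  0.1014] [199.8933 244.6282]
call jar 0.83 [ 0.5671 -0.2201  0.102 ] [196.7646 209.2756]
call jar 0.89 [ 0.5565 -0.2225  0.0015] [200.6643 225.2045]
call jar 0.8 [ 0.5314 -0.3919  0.001 ] [138.0013 240.5457]
call jar 0.78 [ 0.5934 -0.3212 -0.0002] [169.6929 250.2707]
call jar 0.65 [ 0.6442 -0.2407 -0.0048] [204.8958 255.7495]
call block 0.68 [0.5924 0.0395 0.0586] [292.6156 191.1849]
call block 0.7 [0.5955 0.025  0.0017] [287.3458 204.7897]
call canister 0.79 [ 0.6619 -0.0602  0.1146] [270.3539 214.0019]
call canister 0.86 [ 0.6466 -0.057   0.0152] [268.6916 227.5278]
top [ 0.3941 -0.0453  0.9702] 365.89923981594825
call jar 0.92 [ 0.5903 -0.3141  0.1157] [357.4649 165.876 ]
call jar 0.9 [ 0.522  -0.3833  0.1138] [387.3569 194.6163]
call jar 0.75 [ 0.641  -0.2402  0.1177] [326.3969 144.6976]
call jar 0.6 [ 0.5561 -0.217   0.1166] [317.3114 179.245 ]
call jar 0.94 [ 0.6463 -0.2436 -0.0024] [317.8894 154.9881]
call jar 0.85 [ 0.5965 -0.3215  0.0033] [347.3997 172.832 ]
call jar 0.68 [ 0.5291 -0.3917  0.0009] [374.0691 198.0427]
call jar 0.64 [ 0.558  -0.2182 -0.0049] [308.8861 186.828 ]
call block 0.96 [0.5852 0.0443 0.058 ] [209.9525 170.7409]
call block 0.72 [ 0.6358 -0.055   0.116 ] [249.5672 145.8031]
call block 0.63 [ 0.5971  0.0204 -0.0008] [220.8862 171.0556]
call canister 0.6 [ 0.6381 -0.0536  0.1187] [248.9912 144.5674]
call canister 0.38 [0.5804 0.045  0.059 ] [209.5693 172.5203]
call canister 0.7 [ 0.645  -0.0515  0.0173] [247.7489 152.5563]
0.7 [ 0.1929 -0.5945  0.2314] [[ 0.      0.3087 -0.9512]
 [-0.0001 -0.9512 -0.3087]
 [-1.      0.0001  0.    ]] 0.08560764197533327
```

```bash
python3 - <<'E'
import cv2,numpy as np
a=cv2.imread("pics/s1.png");b=cv2.imread("pics/t1.png")
A=cv2.resize(a[150:300,90:400],None,fx=2.5,fy=2.5,interpolation=3)
cv2.imwrite("pics/c1.png",A)
cv2.imwrite("pics/c2.png",cv2.resize(b[90:270,150:420],None,fx=2.9,fy=2.9,interpolation=3))
E
```

```text
(no output)
```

View pics/c1.png

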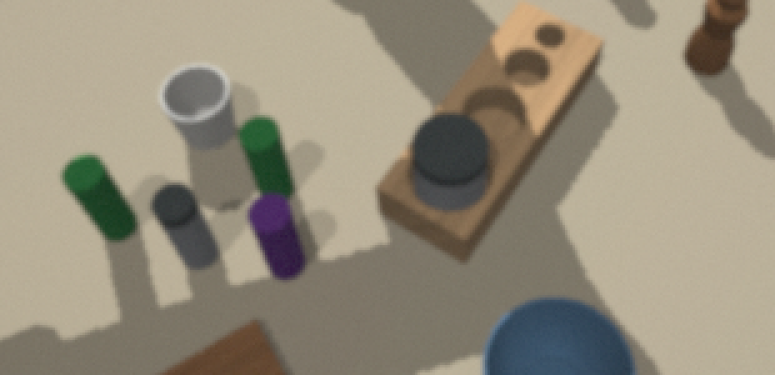

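View pics/c2.png

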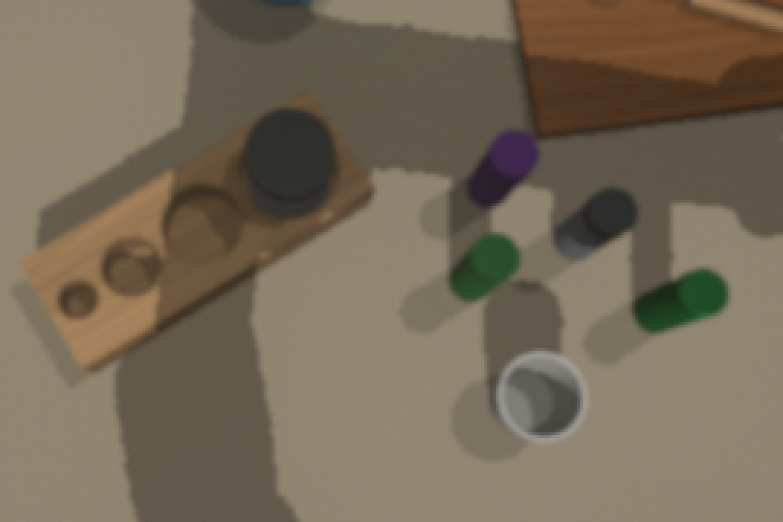

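View pics/s1.png

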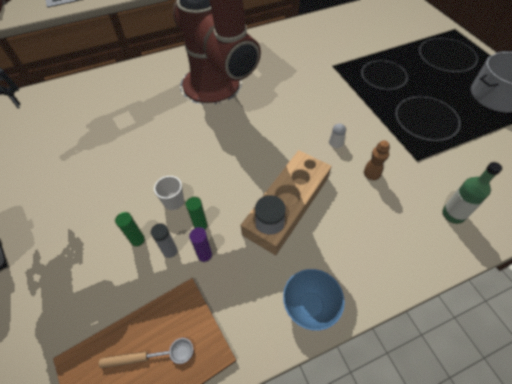

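Reading of the pictures: the candidates for the jar in the scene view are green (129,228), **steel with dark lid (164,237)**, green (197,209), purple (200,245), and the wide canister in the block (270,214). In the close crop, the steel one (top view 357,165) is the slim plain steel jar with a dark lid. The 52 mm well is at about (301,177) in scene and (195,182) in top. Next I'll refine both poses from the masks of the two views.

```bash
cat > fit.py <<'E'
from h import *
from scipy.optimize import minimize
S=4
def pick(cam,t,uv):
    ms=[r["mask"] for r in cut_out(cam,t)]
    ms=[m for m in ms if m.any()]
    return min(ms,key=lambda m:np.hypot(*(np.argwhere(m).mean(0)[::-1]-uv))) if ms else None
def hullmask(cam,P):
    uv=np.array([proj(cam,p) for p in P]); im=np.zeros((384*S,512*S),np.uint8)
    cv2.fillConvexPoly(im,cv2.convexHull(np.round((uv+.5)*S*16).astype(np.int32)),1,shift=4); return im>0
def up(m): return cv2.GaussianBlur(cv2.resize(m.astype(np.float32),None,fx=S,fy=S,interpolation=1),(0,0),2)>.5
def iou(a,b,ig=None):
    if ig is not None: a=a&~ig;b=b&~ig
    return (a&b).sum()/max((a|b).sum(),1)
th=np.linspace(0,2*np.pi,24,endpoint=False)
def cyl(x,y,z0,h,r): return [[x+r*np.cos(t),y+r*np.sin(t),z] for t in th for z in(z0,z0+h)]
def box(x,y,a,h):
    c,s=np.cos(a),np.sin(a); return [[x+c*u-s*v,y+s*u+c*v,z] for u in(-.055,.055) for v in(-.15,.15) for z in(0,h)]
E
python3 - <<'E'
from fit import *
np.set_printoptions(precision=4,suppress=True)
C=("scene","top")
mj={c:pick(c,"jar",uv) for c,uv in zip(C,((164,237),(352,169)))}
mb={c:pick(c,"block",uv) for c,uv in zip(C,((290,195),(215,171)))}
mc={c:pick(c,"canister",uv) for c,uv in zip(C,((270,214),(249,148)))}
for n,m in(("j",mj),("b",mb),("c",mc)): print(n,[(None if m[c] is None else (m[c].sum(),np.argwhere(m[c]).mean(0)[::-1])) for c in C])
for cs in(C,C[:1],C[1:]):
    f=lambda p:-np.mean([iou(up(mj[c]),hullmask(c,cyl(p[0],p[1],0,p[2],.02))) for c in cs])
    r=minimize(f,[.594,-.321,.12],method="Nelder-Mead",options=dict(initial_simplex=np.array([[.594,-.321,.12],[.60,-.321,.12],[.594,-.312,.12],[.594,-.321,.13]]),xatol=2e-4))
    print("jar",cs,r.x,r.fun)
    ig={c:(cv2.dilate(up(mc[c]).astype(np.uint8),np.ones((9,9)))>0) for c in cs}
    f=lambda p:-np.mean([iou(up(mb[c]),hullmask(c,box(*p)),ig[c]) for c in cs])
    x0=np.array([.597,.022,.57,.06]); r=minimize(f,x0,method="Nelder-Mead",options=dict(initial_simplex=np.vstack([x0,x0+np.diag([.008,.008,.06,.008])]),xatol=2e-4))
    x,y,a,h=r.x;print("block",cs,r.x,r.fun,"well",x+.068*np.sin(a),y-.068*np.cos(a))
print("top wells",[ray("top",u,v,.06) for u,v in((195.5,182.1),(176.9,193.1),(219.7,167.9))])
print("scene wells",[ray("scene",u,v,.06) for u,v in((300.8,176.8),(310,164))])
print(ctrl.get_obs()["t"])
E
```

```text
j [(np.int64(532), array([163.4643, 239.718 ])), (np.int64(447), array([355.5526, 166.5548]))]
b [(np.int64(3564), array([289.947 , 198.1958])), (np.int64(4348), array([210.9108, 174.7714]))]
c [(np.int64(1085), array([270.0479, 214.3687])), (np.int64(955), array([249.6534, 145.2136]))]Traceback (most recent call last):
  File "<stdin>", line 10, in <module>
    res = _minimize_neldermead(fun, x0, args, callback, bounds=bounds,
                               **options)
    fxr = func(xr)
    fx = function(np.copy(x), *(wrapper_args + args))
  File "<stdin>", line 9, in <lambda>
  File "fit.py", line 9, in hullmask
    uv=np.array([proj(cam,p) for p in P]); im=np.zeros((384*S,512*S),np.uint8)
                 ~~~~^^^^^^^
  File "h.py", line 7, in proj
    c=calibration(cam);T=np.linalg.inv(np.array(c["cam_to_world"]));q=T[:3,:3]@np.array(p)+T[:3,3]
ValueError: time passes only in moves, steps and waits
```

```bash
sed -i 's/^from station import \*/from station import *\nfrom functools import lru_cache\ncalibration=lru_cache(calibration)/' h.py
cat > f1.py <<'E'
from fit import *
np.set_printoptions(precision=4,suppress=True)
C=("scene","top")
mj={c:pick(c,"jar",uv) for c,uv in zip(C,((164,237),(352,169)))}
mb={c:pick(c,"block",uv) for c,uv in zip(C,((290,195),(215,171)))}
mc={c:pick(c,"canister",uv) for c,uv in zip(C,((270,214),(249,148)))}
mj,mb,mc=[{c:up(m[c]) for c in C} for m in(mj,mb,mc)]
for cs in(C,C[:1],C[1:]):
    f=lambda p:-np.mean([iou(mj[c],hullmask(c,cyl(p[0],p[1],0,p[2],.02))) for c in cs])
    x0=np.array([.594,-.321,.12]); r=minimize(f,x0,method="Nelder-Mead",options=dict(initial_simplex=np.vstack([x0,x0+np.diag([.006,.008,.01])]),xatol=2e-4,fatol=1e-4))
    print("jar",cs,r.x,r.fun)
    ig={c:(cv2.dilate(mc[c].astype(np.uint8),np.ones((9,9)))>0) for c in cs}
    f=lambda p:-np.mean([iou(mb[c],hullmask(c,box(*p)),ig[c]) for c in cs])
    x0=np.array([.597,.022,.57,.06]); r=minimize(f,x0,method="Nelder-Mead",options=dict(initial_simplex=np.vstack([x0,x0+np.diag([.008,.008,.06,.008])]),xatol=2e-4,fatol=1e-4))
    x,y,a,h=r.x;print("block",cs,r.x,r.fun,"well",x-.068*np.sin(a),y+.068*np.cos(a))
print("top wells",[ray("top",u,v,.06) for u,v in((195.5,182.1),(176.9,193.1),(219.7,167.9))])
print("scene wells",[ray("scene",u,v,.06) for u,v in((300.8,176.8),(310,164))])
print(ctrl.get_obs()["t"])
E
python3 f1.py
```

```text
jar ('scene', 'top') [ 0.5981 -0.3218  0.1219] -0.9016429165484232
block ('scene', 'top') [0.595  0.0235 0.5773 0.0611] -0.9699298901978493 well 0.5578464969365591 0.08052430436299209
jar ('scene',) [ 0.5911 -0.3222  0.1112] -0.9421506098243259
block ('scene',) [0.5937 0.0246 0.5779 0.0606] -0.9736803785948307 well 0.5565528181306102 0.08156198242669886
jar ('top',) [ 0.6009 -0.3251  0.1118] -0.9629021218343601
block ('top',) [0.5962 0.0236 0.5729 0.0553] -0.9797391103141089 well 0.5593500935343733 0.08079184064073597
top wells [array([0.555 , 0.0797, 0.06  ]), array([0.5262, 0.1253, 0.06  ]), array([0.5925, 0.0195, 0.06  ])]
scene wells [array([0.5591, 0.0819, 0.06  ]), array([0.5294, 0.1272, 0.06  ])]
1.3
```

{"fn": "arm_command", "kwargs": {
  "plan": [
    [[0,0,0,-5,0,0,0.07],[0,0,0,-5,0,0,0.07],[0,0,0,-5,0,0,0.07],[0,0,0,-5,0,0,0.07],[0,0,0,-5,0,0,0.07],[0,0,0,-5,0,0,0.07],[0,0,0,-5,0,0,0.07],[0,0,0,0,0,0,0.07]]
  ]
}}

```text
t: 1.97
tool_pos: [0.1929, -0.5944, 0.2313]
tool_rot: [1.647, 0.852, -1.647]
contact_force: [0.5, -0.1, -0.3]
opening: 0.0696
```

{"fn": "arm_command", "kwargs": {
  "plan": [
    [[0,0.008,-0.023,0,0,0,0.07],[0,0.008,-0.023,0,0,0,0.07],[0,0.008,-0.023,0,0,0,0.07],[0,0.008,-0.023,0,0,0,0.07],[0,0.008,-0.023,0,0,0,0.07],[0,0.008,-0.023,0,0,0,0.07],[0,0.008,-0.023,0,0,0,0.07],[0,0.008,-0.023,0,0,0,0.07],[0,0.008,-0.023,0,0,0,0.07],[0,0.008,-0.023,0,0,0,0.07],[0,0.008,-0.023,0,0,0,0.07],[0,0.008,-0.023,0,0,0,0.07],[0,0.008,-0.023,0,0,0,0.07],[0,0.008,-0.023,0,0,0,0.07],[0,0.008,-0.023,0,0,0,0.07],[0,0.008,-0.023,0,0,0,0.07],[0,0.008,-0.023,0,0,0,0.07],[0,0.008,-0.023,0,0,0,0.07],[0,0,0,0,0,0,0.07],[0,0,0,0,0,0,0.07]]
  ]
}}

```text
t: 3.63
tool_pos: [0.5719, -0.3369, 0.2314]
tool_rot: [1.682, 0.811, -1.682]
contact_force: [-0.2, 0.6, 0.3]
opening: 0.0699
```

```bash
cat > d.py <<'E'
import sys
from h import *
np.set_printoptions(precision=4,suppress=True)
o=ctrl.get_obs();M=R.from_rotvec(o["tool_rot"]).as_matrix();p=o["tool_pos"]
print("t",o["t"],"pos",p,"q",np.array(o["q"]),"open",o["opening"],"F",np.array(o["contact_force"]));print(M)
if len(sys.argv)>1:print("tool delta",M.T@(np.array([float(v) for v in sys.argv[1:4]])-p))
E
python3 d.py .596 -.322 .20
```

```text
t 3.6333 pos [ 0.5719 -0.3369  0.2314] q [-0.6438  0.1409  1.5185 -0.0014  1.4796  0.0261] open 0.06994638852855246 F [-0.1807  0.5719  0.2563]
[[ 0.0013  0.784  -0.6208]
 [-0.0027 -0.6208 -0.784 ]
 [-1.      0.0026  0.0013]]
tool delta [ 0.0314  0.0095 -0.0267]
```

{"fn": "arm_command", "kwargs": {
  "plan": [
    [[0.01,0.0045,-0.013,0,0,0,0.07],[0.01,0.0045,-0.013,0,0,0,0.07],[0.01,0,0,0,0,0,0.07],[0,0,0,0,0,0,0.07]]
  ]
}}

```text
t: 3.97
tool_pos: [0.5961, -0.322, 0.1984]
tool_rot: [1.685, 0.807, -1.686]
contact_force: [-0.6, 0.4, -1.2]
opening: 0.0702
```

```bash
python3 d.py .596 -.322 .072; python3 - <<'E'
from h import *
a=get_image("scene");b=get_image("top")
A=cv2.resize(a[140:290,100:260],None,fx=2.4,fy=2.4,interpolation=3);B=cv2.resize(b[90:240,270:430],None,fx=2.4,fy=2.4,interpolation=3)
save(np.hstack([A,B]),"c3.png")
E
```

```text
t 3.9667 pos [ 0.5961 -0.322   0.1984] q [-0.6043  0.1929  1.5157 -0.0019  1.4303  0.0709] open 0.07015393219073943 F [-0.6192  0.4474 -1.1503]
[[ 0.0011  0.7808 -0.6248]
 [-0.003  -0.6248 -0.7807]
 [-1.      0.0028  0.0017]]
tool delta [ 0.1264 -0.0004 -0.0002]
```

View pics/c3.png

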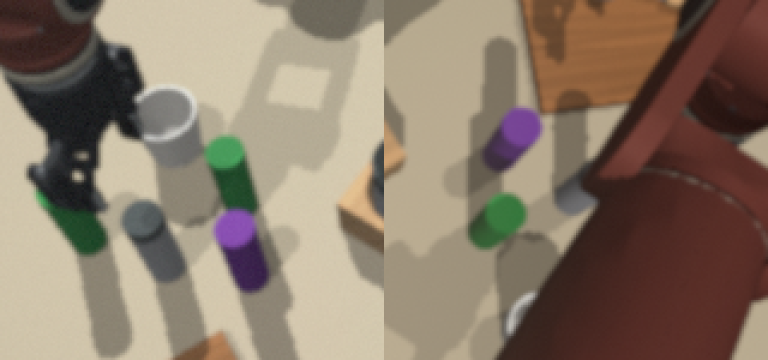

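The close view shows the steel jar between the fingers, with the green and purple ones clear of them. I'll check that the projected fingertips match.

```bash
python3 - <<'E'
from h import *
p=np.array([.5961,-.322,.198]);y=np.array([.781,-.625,0])
f=lambda q:(proj("scene",q)-[100,140])*2.4
print("tcp",f(p),"tips inner",f(p+.035*y+[0,0,.006]),f(p-.035*y+[0,0,.006]),"outer",f(p+.05*y+[0,0,.006]),f(p-.05*y+[0,0,.006]))
for q in((.596,-.322),(.600,-.323),(.592,-.322)): print("lid",f([*q,.12]))
E
```

```text
tcp [117.67684982 176.75137586] tips inner [ 98.65176915 206.77232531] [132.18979539 141.69221422] outer [ 91.00878027 221.6034475 ] [138.95195721 128.57032566]
lid [139.48968663 216.44045992]
lid [139.5100515  220.13780519]
lid [138.47826183 213.13349723]
```

{"fn": "arm_command", "kwargs": {
  "plan": [
    [[0.02,0,-0.001,0,0,0,0.07],[0.02,0,-0.001,0,0,0,0.07],[0.02,0,0,0,0,0,0.07],[0.02,0,0,0,0,0,0.07],[0.02,0,0,0,0,0,0.07],[0.018,0,0,0,0,0,0.07],[0.01,0,0,0,0,0,0.07],[0,0,0,0,0,0,0.07]]
  ]
}}

```text
t: 4.73
tool_pos: [0.5988, -0.3285, 0.0745]
tool_rot: [1.692, 0.787, -1.681]
contact_force: [-0.5, 0.2, 0.3]
opening: 0.0701
```

```bash
python3 d.py .597 -.320 .072; python3 - <<'E'
from h import *
a=get_image("scene")
save(cv2.resize(a[190:290,110:230],None,fx=5,fy=5,interpolation=3),"c4.png")
E
```

```text
t 4.7333 pos [ 0.5988 -0.3285  0.0745] q [-0.6092  0.3084  1.5964 -0.0035  1.2198  0.0743] open 0.07013032002863408 F [-0.4977  0.2448  0.3326]
[[ 0.0121  0.776  -0.6306]
 [-0.0125 -0.6305 -0.7761]
 [-0.9998  0.0173  0.002 ]]
tool delta [ 0.0024 -0.0068 -0.0054]
```

View pics/c4.png

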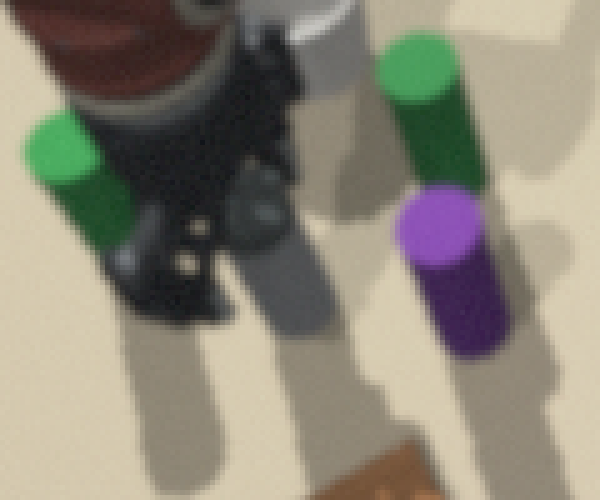

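{"fn": "arm_command", "kwargs": {
  "plan": [
    [[0.001,-0.004,-0.003,0,0,-1,0.07],[0.001,-0.003,-0.003,0,0,0,0.07],[0,0,0,0,0,0,0.07]]
  ]
}}

```text
t: 5.03
tool_pos: [0.599, -0.3207, 0.0774]
tool_rot: [1.691, 0.799, -1.69]
contact_force: [0.8, 0.5, -0.1]
opening: 0.0699
```

```bash
python3 d.py .597 -.320 .072
```

```text
t 5.0333 pos [ 0.599  -0.3207  0.0774] q [-0.6003  0.3048  1.5953 -0.002   1.2369  0.0838] open 0.0698941047283381 F [ 0.811   0.5101 -0.0802]
[[ 0.0027  0.7754 -0.6315]
 [-0.0041 -0.6314 -0.7754]
 [-1.      0.0047  0.0015]]
tool delta [ 0.0054 -0.002   0.0007]
```

{"fn": "arm_command", "kwargs": {
  "plan": [
    [[0.006,-0.002,0,0,0,-0.3,0.07],[0,0,0,0,0,0,0.05],[0,0,0,0,0,0,0.044],[0,0,0,0,0,0,0.04],[0,0,0,0,0,0,0.03],[0,0,0,0,0,0,0.03],[0,0,0,0,0,0,0.03],[0,0,0,0,0,0,0.03]]
  ],
  "squeeze": 45
}}

```text
t: 5.7
tool_pos: [0.5993, -0.32, 0.0748]
tool_rot: [1.691, 0.8, -1.689]
contact_force: [0.4, 0.3, 0.0]
opening: 0.039
```

```bash
python3 d.py
```

```text
t 5.7 pos [ 0.5993 -0.32    0.0748] q [-0.5993  0.3074  1.5969 -0.0015  1.2323  0.0838] open 0.03896323530452078 F [0.4275 0.293  0.0409]
[[ 0.0033  0.7759 -0.6308]
 [-0.004  -0.6308 -0.776 ]
 [-1.      0.0051  0.001 ]]
```

Gripped (39 mm opening). Lift straight up, then measure.

{"fn": "arm_command", "kwargs": {
  "plan": [
    [[-0.01,0,0,0,0,0,0.03],[-0.015,0,0,0,0,0,0.03],[-0.02,0,0,0,0,0,0.03],[-0.025,0,0,0,0,0,0.03],[-0.025,0,0,0,0,0,0.03],[-0.025,0,0,0,0,0,0.03],[-0.025,0,0,0,0,0,0.03],[-0.02,0,0,0,0,0,0.03],[-0.01,0,0,0,0,0,0.03],[0,0,0,0,0,0,0.03]]
  ]
}}

```text
t: 6.53
tool_pos: [0.5968, -0.3182, 0.2644]
tool_rot: [1.691, 0.802, -1.691]
contact_force: [0.5, -0.1, -2.3]
opening: 0.0388
```

```bash
python3 d.py .557 .081 .240
```

```text
t 6.5333 pos [ 0.5968 -0.3182  0.2644] q [-0.5991  0.1534  1.4498 -0.0016  1.5359  0.0837] open 0.03880899200277033 F [ 0.5189 -0.0708 -2.3039]
[[ 0.0011  0.7758 -0.6309]
 [-0.0027 -0.6309 -0.7758]
 [-1.      0.0025  0.0014]]
tool delta [ 0.0233 -0.2828 -0.2846]
```

{"fn": "arm_command", "kwargs": {
  "plan": [
    [[0,-0.01,-0.01,0,0,0,0.03],[0,-0.018,-0.018,0,0,0,0.03],[0,-0.02,-0.02,0,0,0,0.03],[0,-0.02,-0.02,0,0,0,0.03],[0,-0.02,-0.02,0,0,0,0.03],[0,-0.02,-0.02,0,0,0,0.03],[0,-0.02,-0.02,0,0,0,0.03],[0,-0.02,-0.02,0,0,0,0.03],[0,-0.02,-0.02,0,0,0,0.03],[0,-0.02,-0.02,0,0,0,0.03],[0,-0.02,-0.02,0,0,0,0.03],[0,-0.02,-0.02,0,0,0,0.03],[0,-0.02,-0.02,0,0,0,0.03],[0,-0.018,-0.018,0,0,0,0.03],[0,-0.01,-0.01,0,0,0,0.03],[0,-0.005,-0.005,0,0,0,0.03],[0,0,0,0,0,0,0.03],[0,0,0,0,0,0,0.03]]
  ]
}}

```text
t: 8.03
tool_pos: [0.5344, 0.1072, 0.2357]
tool_rot: [1.665, 0.836, -1.732]
contact_force: [-0.5, 0.2, -1.5]
opening: 0.039
```

```bash
python3 d.py .557 .081 .165
```

```text
t 8.0333 pos [0.5344 0.1072 0.2357] q [ 0.0551 -0.1128  1.7679  0.0122  1.5302  0.735 ] open 0.0390028624747986 F [-0.5278  0.2454 -1.5119]
[[-0.0444  0.7763 -0.6288]
 [ 0.0097 -0.6291 -0.7773]
 [-0.999  -0.0406  0.0204]]
tool delta [0.0694 0.0369 0.0047]
```

{"fn": "arm_command", "kwargs": {
  "plan": [
    [[0,0.012,0.002,0,0.6,1.2,0.03],[0,0.012,0.002,0,0.6,1.1,0.03],[0.01,0.012,0.002,0,0,0,0.03],[0.01,0,0,0,0,0,0.03],[0.015,0,0,0,0,0,0.03],[0.015,0,0,0,0,0,0.03],[0.01,0,0,0,0,0,0.03],[0,0,0,0,0,0,0.03],[0,0,0,0,0,0,0.03]]
  ]
}}

```text
t: 8.78
tool_pos: [0.5619, 0.0679, 0.1669]
tool_rot: [1.698, 0.795, -1.698]
contact_force: [0.4, 0.4, -1.1]
opening: 0.0391
```

```bash
python3 d.py .557 .081 .165; python3 - <<'E'
from h import *
a=get_image("scene");b=get_image("top")
A=cv2.resize(a[110:260,220:380],None,fx=2.4,fy=2.4,interpolation=3);B=cv2.resize(b[90:240,140:300],None,fx=2.4,fy=2.4,interpolation=3)
save(np.hstack([A,B]),"c5.png")
E
```

```text
t 8.7833 pos [0.5619 0.0679 0.1669] q [-0.0099 -0.0395  1.8149 -0.0025  1.365   0.6836] open 0.039138241549839706 F [ 0.3943  0.4199 -1.0662]
[[ 0.0011  0.7694 -0.6388]
 [-0.0025 -0.6388 -0.7694]
 [-1.      0.0025  0.0012]]
tool delta [ 0.0019 -0.0121 -0.0069]
```

View pics/c5.png

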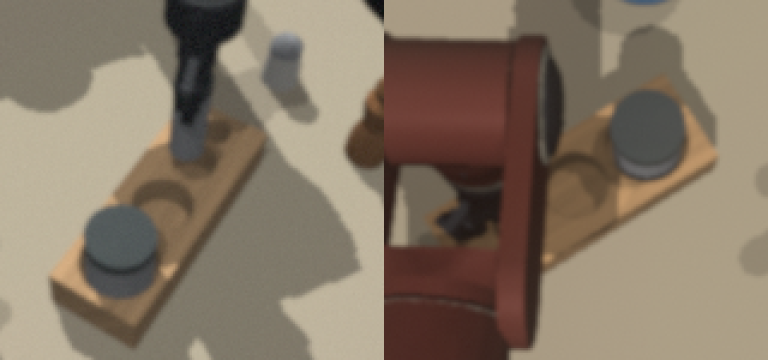

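{"fn": "arm_command", "kwargs": {
  "plan": [
    [[0.002,-0.006,-0.004,0,0,0,0.03],[0.002,-0.006,-0.003,0,0,0,0.03],[0,0,0,0,0,0,0.03],[0,0,0,0,0,0,0.03]]
  ]
}}

```text
t: 9.22
tool_pos: [0.5586, 0.0831, 0.1665]
tool_rot: [1.702, 0.793, -1.691]
contact_force: [0.9, -0.2, -1.5]
opening: 0.0392
```

```bash
cat > jh.py <<'E'
from fit import *
import sys
np.set_printoptions(precision=4,suppress=True)
o=ctrl.get_obs();p=o["tool_pos"];z0=p[2]-.0748
a=get_image("scene")
c=proj("scene",[p[0],p[1],z0+.03]);print("expect",c)
for r in cut_out("scene","jar"): print("mask",round(r["conf"],2),r["mask"].sum(),np.argwhere(r["mask"]).mean(0)[::-1])
for r in mark_of("scene","jar"): print("mark",round(r["conf"],2),w("scene",r["at"]))
print("expected origin",p[0],p[1],z0)
m=pick("scene","jar",c)
im=a.copy()
cn,_=cv2.findContours(m.astype(np.uint8),0,1)
x,y=np.round(c).astype(int)
im=cv2.resize(a[y-50:y+50,x-60:x+60],None,fx=6,fy=6,interpolation=3)
t=lambda q:tuple(np.round((proj("scene",q)-[x-60,y-50]+.5)*6).astype(int))
for zz,rr,xy,col in((z0,.015,p[:2],(255,0,0)),(z0+.005,.02,p[:2],(255,0,0)),(.06,.026,(.557,.081),(0,255,0)),(.06,.017,(.557-.054*.5446,.081+.054*.8387),(0,255,255)),(.06,.035,(.557+.072*.5446,.081-.072*.8387),(255,255,0))):
    cv2.polylines(im,[np.array([t([xy[0]+rr*np.cos(s),xy[1]+rr*np.sin(s),zz]) for s in th])],True,col,1)
save(im,sys.argv[1])
E
python3 d.py .557 .081 .165; python3 jh.py c6.png
```

```text
t 9.2167 pos [0.5586 0.0831 0.1665] q [ 0.0169 -0.0464  1.8223 -0.0022  1.3581  0.7094] open 0.03917655133611972 F [ 0.9021 -0.1874 -1.503 ]
[[ 0.0075  0.7699 -0.6381]
 [-0.002  -0.6381 -0.77  ]
 [-1.      0.0071 -0.0033]]
tool delta [0.0015 0.0001 0.0026]
expect [303.015  162.8912]
mask 0.9 521 [196.2841 212.1536]
mask 0.81 290 [303.5552 162.3759]
mask 0.79 625 [129.6096 228.5056]
mask 0.7 544 [200.614  244.1434]
mark 0.89 [ 0.555  -0.2225  0.0006]
mark 0.71 [ 0.6454 -0.2424 -0.0003]
mark 0.63 [ 0.5296 -0.3925  0.0047]
mark 0.52 [0.5543 0.0827 0.092 ]
expected origin 0.5586221588801641 0.08308511366320288 0.09170275894236041
```

View pics/c6.png

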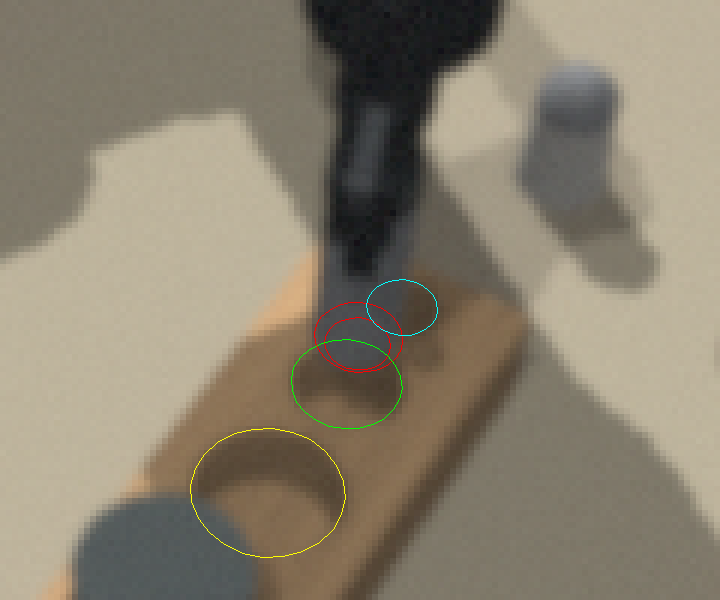

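The picture shows the foot of the held jar (about (358,345) in the crop), upright. The projected 52 and 70 mm wells (green (347,385), yellow (268,492)) lie on their rims. I'll make small corrections and then descend in stages.

{"fn": "arm_command", "kwargs": {
  "plan": [
    [[0.005,0.001,0.002,0,-0.2,-0.4,0.03],[0.008,0,0,0,0,0,0.03],[0.006,0,0,0,0,0,0.03],[0.004,0,0,0,0,0,0.03],[0,0,0,0,0,0,0.03],[0,0,0,0,0,0,0.03]]
  ]
}}

```text
t: 9.92
tool_pos: [0.5577, 0.0795, 0.1399]
tool_rot: [1.697, 0.798, -1.702]
contact_force: [-0.5, 0.2, -2.1]
opening: 0.039
```

```bash
python3 d.py .558 .081 .12
```

```text
t 9.9167 pos [0.5577 0.0795 0.1399] q [ 0.0095 -0.0174  1.8405 -0.0002  1.3213  0.7034] open 0.03895357863590656 F [-0.4963  0.2127 -2.0603]
[[-0.0029  0.7688 -0.6395]
 [-0.0003 -0.6395 -0.7688]
 [-1.     -0.002   0.002 ]]
tool delta [ 0.0199 -0.0008 -0.0014]
```

{"fn": "arm_command", "kwargs": {
  "plan": [
    [[0.004,-0.001,-0.001,0,0,0,0.03],[0.005,0,0,0,0,0,0.03],[0.005,0,0,0,0,0,0.03],[0.004,0,0,0,0,0,0.03],[0,0,0,0,0,0,0.03]]
  ]
}}

```text
t: 10.33
tool_pos: [0.5576, 0.081, 0.12]
tool_rot: [1.697, 0.798, -1.702]
contact_force: [-0.2, -0.0, -1.6]
opening: 0.0389
```

```bash
python3 d.py .558 .081 .0905; python3 jh.py c7.png
```

```text
t 10.3333 pos [0.5576 0.081  0.12  ] q [ 0.0124  0.0039  1.8547 -0.0002  1.2857  0.7063] open 0.03891002958262424 F [-0.2332 -0.011  -1.6145]
[[-0.0027  0.7688 -0.6395]
 [-0.0003 -0.6395 -0.7688]
 [-1.     -0.0019  0.0019]]
tool delta [ 0.0295  0.0004 -0.0003]
expect [300.728 173.268]
mask 0.94 625 [129.6656 228.648 ]
mask 0.73 500 [196.544 212.156]
mask 0.64 256 [300.9766 173.2266]
mask 0.5 1041 [269.4505 214.293 ]
mark 0.88 [ 0.5558 -0.2194  0.0026]
mark 0.7 [ 0.648  -0.2412 -0.0003]
mark 0.66 [0.5525 0.0837 0.0455]
expected origin 0.5575855224269867 0.08104428766187767 0.04520439828627691
```

View pics/c7.png

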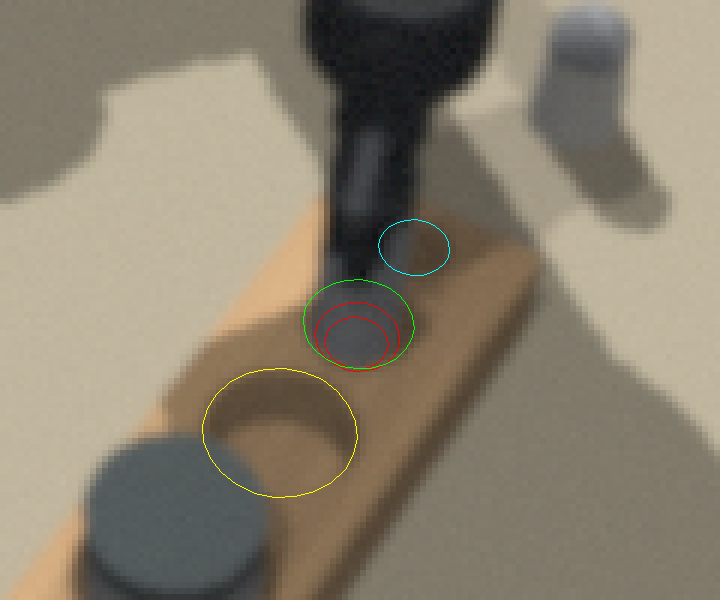

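The foot is already about 15 mm inside the 52 mm well (crop (357,345)), with no contact force. Going further down.

{"fn": "arm_command", "kwargs": {
  "plan": [
    [[0.005,0,0,0,0,0,0.03],[0.006,0,0,0,0,0,0.03],[0.006,0,0,0,0,0,0.03],[0.006,0,0,0,0,0,0.03],[0.004,0,0,0,0,0,0.03],[0,0,0,0,0,0,0.03]]
  ]
}}

```text
t: 11.03
tool_pos: [0.5591, 0.081, 0.0926]
tool_rot: [1.7, 0.796, -1.698]
contact_force: [0.7, 0.2, -2.1]
opening: 0.0392
```

```bash
python3 d.py .558 .081 .0905
```

```text
t 11.0333 pos [0.5591 0.081  0.0926] q [ 0.0122  0.0368  1.871  -0.0003  1.2325  0.7062] open 0.03917799373753482 F [ 0.695   0.1961 -2.0953]
[[ 0.0013  0.7688 -0.6395]
 [-0.0002 -0.6395 -0.7688]
 [-1.      0.0012 -0.0007]]
tool delta [ 0.0021 -0.0008  0.0007]
```

{"fn": "arm_command", "kwargs": {
  "plan": [
    [[0.0015,-0.001,0.001,0,0,0,0.03],[0.001,0,0,0,0,0,0.03],[0.001,0,0,0,0,0,0.03],[0,0,0,0,0,0,0.03]]
  ]
}}

```text
t: 11.37
tool_pos: [0.5578, 0.0811, 0.0902]
tool_rot: [1.7, 0.797, -1.698]
contact_force: [-0.4, -0.5, -2.3]
opening: 0.0393
```

{"fn": "arm_command", "kwargs": {
  "plan": [
    [[0.001,0,0,0,0,0,0.03],[0,0,0,0,0,0,0.03],[0,0,0,0,0,0,0.042],[0,0,0,0,0,0,0.048],[0,0,0,0,0,0,0.056],[0,0,0,0,0,0,0.065],[0,0,0,0,0,0,0.07],[0,0,0,0,0,0,0.07]]
  ]
}}

```text
t: 12.03
tool_pos: [0.5598, 0.0809, 0.0909]
tool_rot: [1.704, 0.794, -1.693]
contact_force: [-0.0, 0.1, 0.2]
opening: 0.0701
```

```bash
python3 d.py
```

```text
t 12.0333 pos [0.5598 0.0809 0.0909] q [ 0.012   0.0373  1.8736 -0.0001  1.2242  0.706 ] open 0.07007205086025377 F [-0.0246  0.0866  0.1748]
[[ 0.0065  0.7687 -0.6395]
 [-0.     -0.6396 -0.7687]
 [-1.      0.005  -0.0041]]
```

Released. Rise straight up, then move aside toward the base/right to clear the view.

{"fn": "arm_command", "kwargs": {
  "plan": [
    [[-0.01,0,0,0,0,0,0.07],[-0.015,0,0,0,0,0,0.07],[-0.02,0,0,0,0,0,0.07],[-0.02,0,0,0,0,0,0.07],[-0.025,0,0,0,0,0,0.07],[-0.025,0,0,0,0,0,0.07],[-0.025,0,0,0,0,0,0.07],[-0.02,0,0,0,0,0,0.07],[0,0,0,0,0,0,0.07],[0,-0.02,-0.02,0,0,0,0.07],[0,-0.02,-0.02,0,0,0,0.07],[0,-0.02,-0.02,0,0,0,0.07],[0,-0.02,-0.02,0,0,0,0.07],[0,-0.02,-0.02,0,0,0,0.07],[0,-0.02,-0.02,0,0,0,0.07],[0,-0.02,-0.02,0,0,0,0.07],[0,-0.02,-0.02,0,0,0,0.07],[0,-0.01,-0.01,0,0,0,0.07],[0,0,0,0,0,0,0.07]]
  ]
}}

```text
t: 13.62
tool_pos: [0.5341, 0.3285, 0.2611]
tool_rot: [1.706, 0.788, -1.697]
contact_force: [0.7, -0.1, 0.3]
opening: 0.0701
```

```bash
python3 d.py; python3 - <<'E'
from fit import *
np.set_printoptions(precision=4,suppress=True)
a=get_image("scene");b=get_image("top")
for c in("scene","top"):
    for t in("jar","canister"):
        for r in mark_of(c,t): print(c,t,round(r["conf"],2),w(c,r["at"]))
        if t=="jar":
            for r in search_frame(c,t): print(c,t,"surf",round(r["conf"],2),w(c,r["at"]))
def crop(im,c,x,y):
    o=cv2.resize(im[y:y+100,x:x+80],None,fx=5,fy=5,interpolation=3)
    for q,z,r,col in(((.557,.081),.135,.02,(255,0,0)),((.557,.081),.06,.026,(0,255,0))):
        cv2.polylines(o,[np.array([np.round((proj(c,[q[0]+r*np.cos(s),q[1]+r*np.sin(s),z])-[x,y]+.5)*5) for s in th]).astype(int)],True,col,1)
    return o
save(np.hstack([crop(a,"scene",255,135),crop(b,"top",160,125)]),"c8.png")
E
```

```text
t 13.6167 pos [0.5341 0.3285 0.2611] q [ 0.435   0.0388  1.5777 -0.0049  1.5201  1.1345] open 0.07009616671149221 F [ 0.6546 -0.1061  0.3078]
[[ 0.0066  0.7653 -0.6436]
 [-0.0024 -0.6436 -0.7653]
 [-1.      0.0066 -0.0024]]
scene jar 0.73 [ 0.5326 -0.3947  0.0024]
scene jar 0.62 [0.5544 0.0811 0.015 ]
scene jar surf 0.93 [ 0.5445 -0.3883  0.0944]
scene jar surf 0.8 [ 0.5699 -0.2205  0.1026]
scene jar surf 0.78 [ 0.6602 -0.2412  0.1022]
scene jar surf 0.56 [0.5679 0.0744 0.1172]
scene canister 0.68 [ 0.6461 -0.0526  0.0139]
top jar 0.95 [0.5568 0.0778 0.0172]
top jar 0.88 [ 0.6453 -0.2427  0.0019]
top jar 0.85 [ 0.5578 -0.2214 -0.0043]
top jar 0.77 [ 0.529  -0.3942 -0.0006]
top jar surf 0.82 [ 0.5493 -0.2159  0.1159]
top jar surf 0.76 [0.55   0.073  0.1348]
top jar surf 0.68 [ 0.5257 -0.3836  0.1133]
top jar surf 0.6 [ 0.6393 -0.2365  0.1202]
top canister 0.71 [ 0.6428 -0.0507  0.0139]
```

View pics/c8.png

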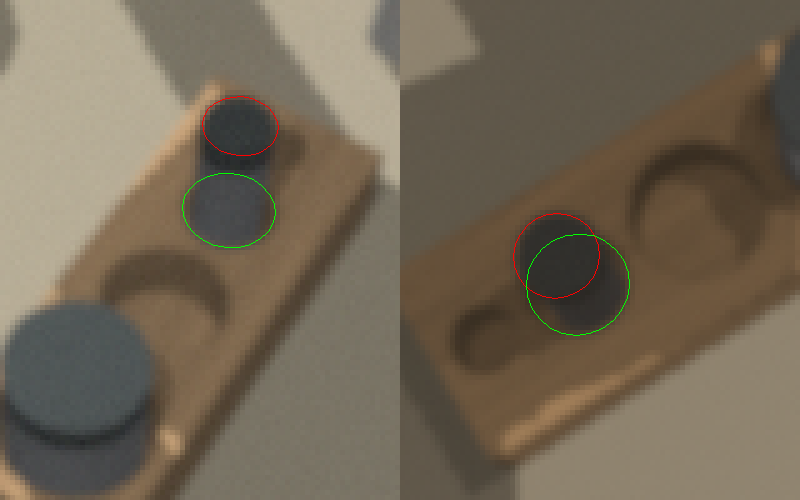

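The lid (scene crop (238,128), top crop (558,255)) lies on its projected outline at z = 0.135 in both views. The jar is upright and fully down in the 52 mm well, and the canister hasn't moved.

```bash
python3 -c "
from station import *
print(finish_job())"
```

```text
the job is handed in; nothing more can be done
None
```

The slim steel jar is back in the block, upright and fully down in the 52 mm well, and I let go of it. I handed the job in at about 14 s of the 42 s allowed.

- **Jar:** its lid sits on the outline expected at 135 mm above the counter in both camera views. The networks put its underside at 15–17 mm, against the 15 mm well floor.
- **Forces:** contact readings after each move never went above about 2.5 N. After release the gripper was open and touching nothing.
- **Other things:** the canister still stands in its own well, and the green and purple look-alikes are where they were, within measurement error.
- **Disagreements:** single-view estimates of the jar's first position differed by up to 10 mm in x. One network reading of its origin was missing the purple and one green look-alike, though both showed up in the other readings. Neither affected the grasp or the placing.

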